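# Load the long pressure sensor into the sprung test cradle

## Robot

A 6-joint arm with a two-finger parallel gripper is mounted at the origin on the work surface. World frame = base frame: x ahead of the robot, y to its left, z up, the work surface at z = 0. Lengths are in m, angles in rad, forces in N, time in s.
With the tool pointing down it reaches from about 0.275 to 0.725 m from the base axis. Payload 15.9 kg.
Tool frame: the origin (TCP) lies at the very end of the fingers, on their centre line; the grasp point (between the pads) lies 19 mm behind it; z points along the fingers, y is the line along which they close (so a half turn about z gives the same grasp; the last joint's range is limited). The gripper opens to 85 mm and grips with 20 to 120 N. Pads are 22 mm wide; open, the fingers measure 114 mm over their backs; the gripper's body (76 mm by 85 mm) begins 54 mm behind the grasp point. The pads swing forward as they close: fully open they stand 13 mm farther back than shut.
Start: joints at [1.172, 0.213, -0.034, 1.323, 0, 1.571], TCP at [0.194, 0.461, 0.231] pointing down, gripper open.
Joint ranges: [-2.98, 2.98], [-0.74, 1.72], [-1.14, 1.35], [-2.1, 2.04], [-1.57, 1.44], [-3.14, 3.14]. Speed limits (rad/s): [1.89, 1.89, 2.39, 2.57, 3.14, 3.14].

## Interface

Orientations are given as a unit quaternion [x, y, z, w].
In Python, from station import arm gives the robot as it stands.
- The arm moves only by the shell command python3 -m pendant 'ROWS'. ROWS is JSON, a list of rows, each an object of numbers: "x", "y", "z": the shift along the world's x, y, z in cm; "ax", "ay", "az": the turn, a rotation vector about the world's x, y, z in degrees; "gripper": the finger opening in cm, from 0 to 8.54. A call has 1 to 5 rows; each row shifts and turns the commanded pose from where the row before left it; what a row does not reach is not made up. A row lasts 1/8 s, in which the tool goes at most 62.5 mm and 10.7 degrees, less where a joint would pass 70% of its speed; a pose out of reach is approached as far as the arm can. A call with a gripper value outside its range is refused whole. The fingers move at their own pace and stop on an object; the grip force is fixed at half the most. Time passes only in rows, so rows that do not move let the fingers close. It gives the time, the measured TCP pose, the force, the opening and the grip force at its end, in the units of the state.
- arm.read_state(): the state, without advancing time (a new reading comes with each control period).
- arm.grab_frame(name): name is "side" or "top" or "wrist"; returns the picture (400x640x3 uint8, red, green, blue); there is no depth.
- arm.camera_info(name): a dict with "fov_y" (degrees; the focal length in pixels is half the picture's height over the tangent of half this angle, whatever the lens; pixels are square), "cx", "cy" (the principal point, pixels), "k1" (the pictures are not rectified: a ray, as slopes to the right and down, at radius r is drawn at 1 + k1 r^2 times it, then the intrinsics apply), "pose" (4x4, takes a point from camera to world coordinates); the wrist camera has in their place "T_tool_cam" (4x4, takes a point from camera to tool coordinates, whose origin is the TCP and whose axes are the flange's). Camera axes: x right, y up, looking along -z (the intrinsics and any distortion apply to the point x, -y, -z); pixel columns grow to the right and rows downward; lengths in m; the calibration is good to about 2 mm. A picture is of the moment at which its call begins: read the wrist's pose just before it. camera_info takes no time and is no camera call.
- arm.finish_job(): hands the job in; it is judged then, once.
The state is a dict: "t": time; "q": joint angles; "qd": joint speeds; "effort": joint torques, N m; "ee_pos": TCP position; "ee_rot": TCP orientation; "contact_force": force on the tool from outside, world axes, zero at the start; "ft_torque": the same for the moment, N m; "finger_gap": opening from 0.0 (shut) to 1.0 (fully open); "grip_force": force on a finger pad.
Only numpy, scipy, OpenCV 4.12 (cv2) and the standard library are available. Lean on these libraries where they do the work, as an engineer would, in place of code of your own. Each camera call takes 0.05 s, during which the arm holds its last target. There are 200 camera calls.

## Task

Pick the longest of the three square steel sensors out of the sloped bin and lay it flat in the sprung test cradle, nose against the spring plunger and tail down inside the end stop, so that the spring holds it back against the stop. Ease the plunger back gently with the sensor's nose, without ramming it to the end of its travel, and leave everything else where it is.

Things in the scene. Friction and masses are not known exactly. Their poses are not given: they have to be found in the camera images.
- long_sensor: The part to load: bare steel, 100 mm long, about 0.18 kg. Along its x: round tail (18 mm diameter, x 0 to 14 mm), square body (24 x 24 mm, x 14 to 84), round nose (14 mm diameter, x 84 to 100), all on one centre line 12 mm above the underside. Thin dark band at x 22. Origin: tail end, on the plane of the underside; x to the nose, z out of the top. Starts in any of the bin's compartments.
- sensor_tail (a point): Centre of the long sensor's tail end face, on its centre line. In the bin the tail is at the low front lip and the nose points up the slope, the underside flat on the 30 degree floor.
- sensor_nose (a point): Centre of the long sensor's nose end face, on its centre line, 100 mm from the tail end.
- short_sensor: Bystander in another bin compartment: same shape and section, but the square body is 40 mm and the whole 70 mm long. Origin as for the long sensor.
- plug: Bystander in the third bin compartment: same 24 mm square section, whole length 48 mm. Origin as for the long sensor.
- bin: Fixed grey sheet-metal pick bin, 268 mm wide (y). Floor rises at 30 degrees along its x, away from the robot, 165 mm up the slope. Three compartments in y, centres at -88, 0, +88 mm, each 83 mm clear; dividers 5 mm thick, 28 mm high off the sloped floor; front lip 17 mm, back edge 28 mm. Origin: on the table below the foot of the slope, mid-width; x level up-slope, z up.
- bin_foot (a point): Foot of the bin's sloped floor, inside the front lip, mid-width, 20 mm above the table.
- cradle: Fixed aluminium test cradle, base plate 180 x 90 x 10 mm (x -20 to 160 mm). Origin: on the table below the end stop's inner face, on the centre line; x level from the end stop to the plunger, z up. Behind the plunger plate stands a block, x 113 to 149 mm, 44 mm wide, 78 mm high. Seated, the sensor's tail end is at x 0, its nose at x 100 mm, its centre line 42 mm above the table.
- bed (a point): Point on top of the cradle's grey bed, 50 mm from the end stop, 30 mm above the table; bed 18 mm wide, x 0 to 90 mm. The square body rests on it, between two pairs of cheeks 29 mm apart, at x 16 to 28 and 72 to 84 mm, 8 mm thick, tops 10 mm above the bed. Between the pairs a 44 mm window lets fingers pass down to the base plate beside the bed.
- end_stop (a point): Top middle of the end stop's inner face, 14 mm above the bed, 44 mm above the table; the stop is 30 mm wide and 10 mm thick (x -10 to 0).
- plunger (a joint): Spring plunger of the cradle: 0 m fully out (face 93 mm from the end stop), grows as it is pushed along the cradle's +x, end of travel 0.014 m. Spring about 2.4 N at 0 plus 0.4 N per mm (8 N at the end). Reads about 0.007 m with the sensor seated, so it must go past that for the tail to clear the end stop.
- plunger_face (a point): Centre of the flat plunger plate's face that looks to the end stop (cradle -x); plate 30 mm wide, 48 mm tall, from 31 to 79 mm above the table, 4 mm thick, so the nose can press it well above its seated height and slide down it.
- gauge: Bystander: round dial pressure gauge, 94 mm dial, on a round foot, 152 mm tall. Origin: under the foot's centre.
- spigot_a: Bystander: small steel spigot on a 60 mm round foot, 54 mm tall. Origin: under its centre.
- spigot_b: Bystander: another such spigot. Origin: under its centre.
- cap: Bystander: white plastic cap, 26 mm diameter, 22 mm tall. Origin: under its centre.
- wrench: Bystander: steel wrench lying flat beyond the bin and cradle. Origin: under its middle.
There are look-alikes about, which are no part of the job. What is shaped like the long_sensor but blue or brown is not meant.

How it is judged:
At the end, for the whole second after the job is handed in: The long sensor lies still in the cradle on its bed: tail end within -2 to +4 mm of the end stop's face, both ends within 5 mm of the centre line sideways and within 3 mm of their seated height (42 mm), nose pressing the plunger back by 4 to 12 mm (x of sensor_tail in the frame of cradle between -0.002 and 0.004 m and y of sensor_tail in the frame of cradle between -0.005 and 0.005 m and z of sensor_tail in the frame of cradle between 0.039 and 0.045 m and y of sensor_nose in the frame of cradle between -0.005 and 0.005 m and z of sensor_nose in the frame of cradle between 0.039 and 0.045 m and x of sensor_nose in the frame of cradle below 0.104 m and value of joint plunger between 0.004 and 0.012 m and linear speed of long_sensor below 0.01 m/s); the robot touches nothing.
It fails at once if the plunger is rammed: the sensor presses on it with over 25 N, or it is driven to the last half millimetre of its travel (contact force between long_sensor and plunger above 25 N or value of joint plunger above 0.0135 m).
It fails at once if another part in the bin, the gauge, a spigot, the cap or the wrench is moved by over 25 mm (distance of any of short_sensor, plug, gauge, spigot_a, spigot_b, cap, wrench from where it was at the start of the episode above 0.025 m).
It also fails if it takes over 42 s, if anything falls off the work surface, if the arm or the gripper's body presses on something with over 40 N, if the wrist force passes 120 N, or if a joint passes its speed limit or range.

## Working session

There is one attempt and no reset: what is moved stays moved. The work goes in short steps, Python scripts to look and compute and a shell command to move; the robot and the scene stay as the last step left them, time stands still between calls to the robot, and variables do not carry over. Pictures are saved under pics/ and viewed, at most 10 in all, crops included, and the job is handed in when it is done.

```bash
ls; mkdir -p pics; cat > h.py <<'E'
import numpy as np, cv2
from station import arm
from scipy.spatial.transform import Rotation as R
def info(n):
    c=arm.camera_info(n); 
    f=200/np.tan(np.radians(c['fov_y'])/2)
    if 'pose' in c: P=np.array(c['pose'])
    else:
        s=arm.read_state(); T=np.eye(4); T[:3,:3]=R.from_quat(s['ee_rot']).as_matrix(); T[:3,3]=s['ee_pos']; P=T@np.array(c['T_tool_cam'])
    return dict(f=f,cx=c['cx'],cy=c['cy'],k1=c['k1'],P=P)
def ray(c,uv):
    d=(np.array(uv,float)-[c['cx'],c['cy']])/c['f']; s=d.copy()
    for _ in range(20): s=d/(1+c['k1']*(s@s))
    v=c['P'][:3,:3]@[s[0],-s[1],-1]; return c['P'][:3,3],v/np.linalg.norm(v)
def plane(c,uv,z):
    o,v=ray(c,uv); return o+v*(z-o[2])/v[2]
def tri(*cu):
    A=np.zeros((3,3));b=np.zeros(3)
    for c,uv in cu:
        o,v=ray(c,uv);M=np.eye(3)-np.outer(v,v);A+=M;b+=M@o
    p=np.linalg.solve(A,b)
    e=[np.linalg.norm((np.eye(3)-np.outer(ray(c,u)[1],ray(c,u)[1]))@(p-ray(c,u)[0])) for c,u in cu]
    return p,max(e)
def proj(c,p):
    q=c['P'][:3,:3].T@(np.array(p)-c['P'][:3,3]); s=np.array([q[0],-q[1]])/-q[2]
    return s*(1+c['k1']*(s@s))*c['f']+[c['cx'],c['cy']]
E
python3 - <<'E'
from h import *
for n in ('side','top'):
    i=info(n); im=arm.grab_frame(n); cv2.imwrite(f'pics/{n}0.png',im[:,:,::-1]); print(n,i['f'],i['k1'],i['cx'],i['cy'],i['P'].round(3).tolist())
i=info('wrist');print(i['P'].round(3).tolist(), arm.camera_info('wrist'))
E
```

```text
pics
side 376.79661236401626 -0.029856779404734038 321.91609507744727 200.5033669338951 [[0.755, 0.393, -0.525, -0.089], [-0.656, 0.438, -0.615, -0.753], [-0.012, 0.809, 0.588, 0.786], [0.0, 0.0, 0.0, 1.0]]
top 454.6778876669248 -0.029414429762506973 319.8384563939252 200.53287389217928 [[-0.005, 0.996, -0.091, 0.432], [-1.0, -0.004, 0.013, 0.001], [0.012, 0.091, 0.996, 1.287], [0.0, 0.0, 0.0, 1.0]]
[[0.388, -0.89, -0.238, 0.134], [0.921, 0.375, 0.102, 0.485], [-0.002, -0.259, 0.966, 0.373], [0.0, 0.0, 0.0, 1.0]] {'fov_y': 71.60686631125675, 'cx': 315.4751759355621, 'cy': 201.22844821945733, 'k1': -0.004596761436657656, 'T_tool_cam': array([[-4.32756304e-05,  9.65997589e-01,  2.58551069e-01,
         6.49636516e-02],
       [ 9.99999861e-01, -9.38374696e-05,  5.17972694e-04,
        -3.86690477e-04],
       [ 5.24622152e-04,  2.58551056e-01, -9.65997452e-01,
        -1.42491008e-01],
       [ 0.00000000e+00,  0.00000000e+00,  0.00000000e+00,
         1.00000000e+00]])}
```

View pics/top0.png

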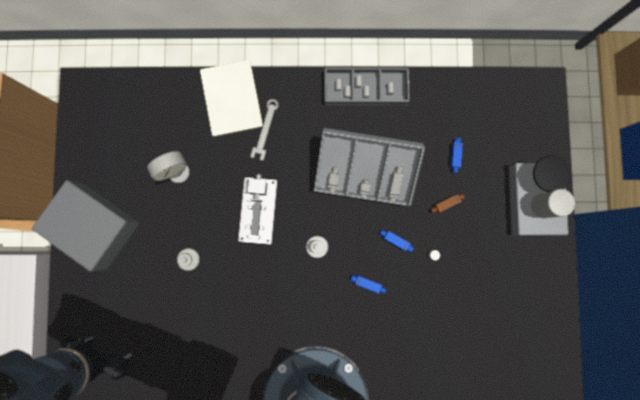

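View pics/side0.png

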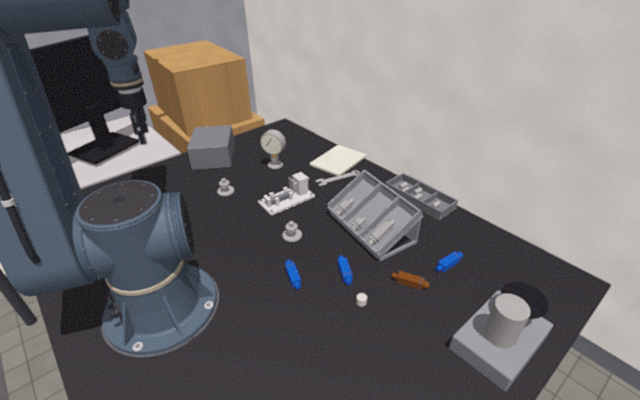

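Top view: the bin is at about (370,168), with the long sensor in its right compartment at (397,184). The cradle is at (258,210) with its block at the top end (258,186). The side view agrees.

```bash
python3 - <<'E'
from h import *
t=info('top')
for n,uv,z in [('cr',(247,177),.01),('cr',(277,179),.01),('cr',(272,244),.01),('cr',(239,241),.01),('binFL',(314,192),.037),('binFR',(411,206),.037),('binBR',(424,146),.12),('binBL',(322,130),.12),('ls tail',(394,199),.04),('ls nose',(401,168),.09)]: print(n,plane(t,uv,z).round(3))
s=arm.read_state();print(R.from_quat(s['ee_rot']).as_matrix().round(2).tolist())
im=cv2.imread('pics/top0.png')[110:260,220:440]
cv2.imwrite('pics/topc.png',cv2.resize(im,None,fx=3.6,fy=3.6,interpolation=cv2.INTER_CUBIC))
E
```

```text
cr [0.617 0.191 0.01 ]
cr [0.611 0.106 0.01 ]
cr [0.427 0.119 0.01 ]
cr [0.436 0.211 0.01 ]
binFL [0.57  0.001 0.037]
binFR [ 0.53  -0.267  0.037]
binBR [ 0.681 -0.287  0.12 ]
binBL [ 0.724 -0.021  0.12 ]
ls tail [ 0.549 -0.22   0.04 ]
ls nose [ 0.628 -0.231  0.09 ]
[[-0.92, 0.39, -0.0], [0.39, 0.92, -0.0], [-0.0, -0.0, -1.0]]
```

```bash
python3 -m pendant '[{"x":3.5,"y":-4.3,"z":-0.4,"az":2.5},{"x":3.5,"y":-4.3,"z":-0.4,"az":2.5},{"x":3.5,"y":-4.3,"z":-0.4,"az":2.5},{"x":3.5,"y":-4.3,"z":-0.4,"az":2.5},{"x":3.5,"y":-4.3,"z":-0.4,"az":2.5}]'
python3 -m pendant '[{"x":3.5,"y":-4.3,"z":-0.4,"az":2.5},{"x":3.6,"y":-4.3,"z":-0.6,"az":3},{},{}]'
python3 - <<'E'
from h import *
im=arm.grab_frame('wrist');np.save('w1.npy',im);i=info('wrist');np.save('w1P.npy',i['P']);cv2.imwrite('pics/w1.png',im[:,:,::-1]);print(arm.read_state()['ee_pos'])
E
python3 -m pendant '[{"x":4},{"x":4},{},{}]'
python3 - <<'E'
from h import *
im=arm.grab_frame('wrist');i=info('wrist');np.save('w2P.npy',i['P']);cv2.imwrite('pics/w2.png',im[:,:,::-1]);print(arm.read_state()['ee_pos'])
E
```

```text
[0.19406668 0.46056077 0.23096913]
[0.19407159 0.46059402 0.23102205]$[0]: bad value
$[0]: bad value
$[0]: bad value
```

View pics/w1.png

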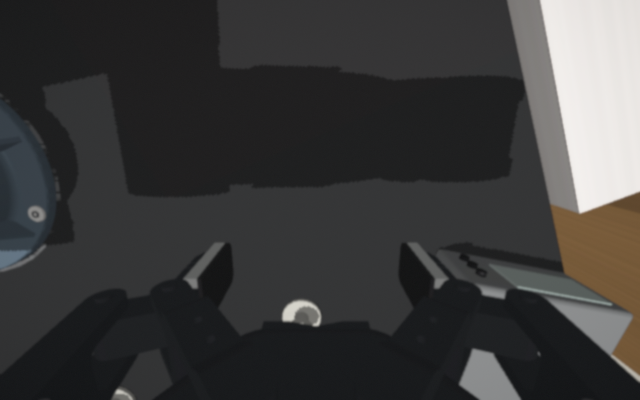

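View pics/w2.png

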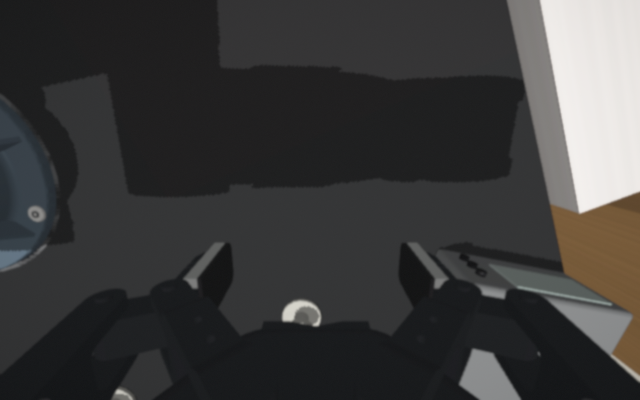

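The command was refused, so the arm has not moved. I'll send rows with every key filled in. The wrist picture shows only the table and the fingers, with the hand at the bottom and picture-up pointing back towards the robot.

```bash
python3 -m pendant '[{"x":3.5,"y":-4.3,"z":-0.4,"ax":0,"ay":0,"az":2.5,"gripper":8.5},{"x":3.5,"y":-4.3,"z":-0.4,"ax":0,"ay":0,"az":2.5,"gripper":8.5},{"x":3.5,"y":-4.3,"z":-0.4,"ax":0,"ay":0,"az":2.5,"gripper":8.5},{"x":3.5,"y":-4.3,"z":-0.4,"ax":0,"ay":0,"az":2.5,"gripper":8.5},{"x":3.5,"y":-4.3,"z":-0.4,"ax":0,"ay":0,"az":2.5,"gripper":8.5}]'
```

```text
t: 0.82
ee_pos: [0.37, 0.2442, 0.2112]
ee_rot: [0.089, 0.996, 0.0, 0.0]
contact_force: [0.2, 0.5, -0.1]
finger_gap: 0.996
grip_force: 0.0
```

```bash
python3 -m pendant '[{"x":3.5,"y":-4.3,"z":-0.4,"ax":0,"ay":0,"az":2.5,"gripper":8.5},{"x":3.5,"y":-4.0,"z":-0.6,"ax":0,"ay":0,"az":2.5,"gripper":8.5},{"x":0,"y":0,"z":0,"ax":0,"ay":0,"az":0,"gripper":8.5}]'
python3 - <<'E'
from h import *
i=info('wrist');im=arm.grab_frame('wrist');np.save('w3P.npy',i['P']);cv2.imwrite('pics/w3.png',im[:,:,::-1]);print(arm.read_state()['ee_pos'])
E
python3 -m pendant '[{"x":5,"y":0,"z":0,"ax":0,"ay":0,"az":0,"gripper":8.5},{"x":5,"y":0,"z":0,"ax":0,"ay":0,"az":0,"gripper":8.5},{"x":0,"y":0,"z":0,"ax":0,"ay":0,"az":0,"gripper":8.5}]'
python3 - <<'E'
from h import *
i=info('wrist');im=arm.grab_frame('wrist');np.save('w4P.npy',i['P']);cv2.imwrite('pics/w4.png',im[:,:,::-1]);print(arm.read_state()['ee_pos'])
a=cv2.imread('pics/w3.png');b=cv2.imread('pics/w4.png')
cv2.imwrite('pics/w34.png',np.vstack([a[60:360,100:500],b[0:300,100:500]]))
E
```

```text
t: 1.2
ee_pos: [0.4405, 0.1601, 0.2006]
ee_rot: [0.049, 0.999, -0.0, -0.0]
contact_force: [-1.2, 0.7, -0.3]
finger_gap: 0.997
grip_force: 0.0
[0.43960663 0.16152291 0.200877  ]
t: 1.62
ee_pos: [0.5406, 0.1636, 0.2001]
ee_rot: [0.047, 0.999, -0.0, -0.001]
contact_force: [-0.5, 0.0, -1.1]
finger_gap: 0.999
grip_force: 0.0
[0.53920682 0.16361519 0.20050357]
```

View pics/w34.png

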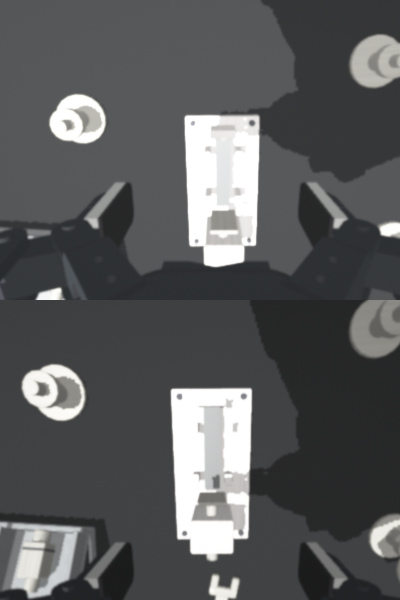

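The cradle shows clearly in both views. Its plate spans x 285–360, y 175–305 in w3 and x 272–352, y 88–240 in w4, with the block at the bottom and the bin at lower left. I'll enlarge both for corner picking.

```bash
python3 - <<'E'
import cv2,numpy as np
o=[]
for n,x,y in (('w3',274,166),('w4',264,80)):
    c=cv2.imread(f'pics/{n}.png')[y:y+180,x:x+100]
    c=cv2.resize(c,None,fx=3.3,fy=3.3,interpolation=cv2.INTER_CUBIC)
    c=(255*(c/255.)**2.2).astype('uint8')
    for k in range(0,100,10): cv2.putText(c,str(x+k),(int(k*3.3),8),0,.28,(0,255,255));cv2.line(c,(int(k*3.3),10),(int(k*3.3),14),(0,255,255))
    for k in range(10,180,10): cv2.putText(c,str(y+k),(0,int(k*3.3)+3),0,.28,(0,255,255));cv2.line(c,(20,int(k*3.3)),(25,int(k*3.3)),(0,255,255))
    o.append(c)
cv2.imwrite('pics/cr.png',np.hstack(o))
E
```

```text
(no output)
```

View pics/cr.png

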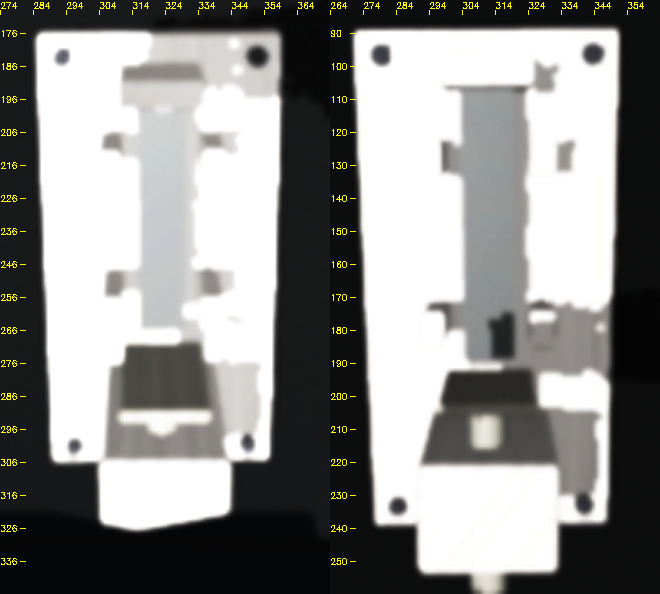

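```bash
cat > cr.py <<'E'
from h import *
c3=info('wrist');c4=info('wrist');c3['P']=np.load('w3P.npy');c4['P']=np.load('w4P.npy')
a=lambda u,v:(274+u/3.3,166+v/3.3)
b=lambda u,v:(264+(u-330)/3.3,80+v/3.3)
def T(n,p,q):
    r,e=tri((c3,a(*p)),(c4,b(*q)));print(n,r.round(4),round(e,4));return r
E
python3 - <<'E'
from cr import *
C=[T('TL',(37,33),(355,29)),T('TR',(280,31),(618,29)),T('BL',(53,461),(376,524)),T('BR',(270,461),(607,524))]
h=[T('h1',(62,57),(381,55)),T('h2',(257,56),(593,53)),T('h3',(75,446),(398,506)),T('h4',(247,442),(584,503))]
T('stopL',(123,105),(443,86));T('stopR',(203,105),(535,86))
T('stop',(163,105),(489,86))
T('plL',(118,410),(443,405));T('plR',(212,410),(536,405))
T('blkL',(98,460),(418,465));T('blkR',(232,460),(558,465))
for S in (c3,a,(C,)),: pass
# corners on plane z=.01 both views
for c,f,L in ((c3,a,[(37,33),(280,31),(53,461),(270,461)]),(c4,b,[(355,29),(618,29),(376,524),(607,524)])):
    q=[plane(c,f(*p),.01) for p in L]; f0=(q[0]+q[1])/2; f1=(q[2]+q[3])/2; d=f1-f0
    print('plane',f0.round(4),f1.round(4),np.linalg.norm(d),np.degrees(np.arctan2(d[1],d[0])),np.linalg.norm(q[1]-q[0]),'origin',(f0+d*20/180).round(4))
for c,f,L in ((c3,a,[(140,200),(190,200)]),(c4,b,[(463,200),(526,200)])):
    print('bed',[plane(c,f(*p),.03).round(4) for p in L])
E
```

```text
TL [0.4294 0.1235 0.0083] 0.0002
TR [0.4376 0.2131 0.0068] 0.0001
BL [0.6092 0.1078 0.0107] 0.0002
BR [0.617  0.1977 0.0121] 0.0002
h1 [0.4388 0.1317 0.0108] 0.0
h2 [0.445  0.2035 0.0123] 0.0002
h3 [0.602  0.1178 0.0121] 0.0001
h4 [0.6081 0.1892 0.0105] 0.0001
stopL [0.4527 0.1532 0.0366] 0.0002
stopR [0.4554 0.1815 0.0363] 0.0006
stop [0.4541 0.1674 0.0364] 0.0002
plL [0.547  0.1439 0.0746] 0.0011
plR [0.5492 0.1735 0.076 ] 0.0003
blkL [0.5653 0.1347 0.0746] 0.0006
blkR [0.5689 0.1787 0.0759] 0.0004
plane [0.4331 0.1681 0.01  ] [0.6141 0.1528 0.01  ] 0.18169274042108627 -4.815904548078435 0.0893815152761698 origin [0.4532 0.1664 0.01  ]
plane [0.4338 0.1684 0.01  ] [0.6137 0.1528 0.01  ] 0.18056572417563435 -4.94619916492315 0.08937465395307496 origin [0.4538 0.1666 0.01  ]
bed [array([0.4903, 0.1557, 0.03  ]), array([0.4921, 0.1737, 0.03  ])]
bed [array([0.4888, 0.1554, 0.03  ]), array([0.4907, 0.1764, 0.03  ])]
```

The cradle measures consistently: origin (0.4535, 0.1665), yaw −4.9°. Next I go to the bin.

```bash
python3 -m pendant '[{"x":0,"y":-5,"z":3,"ax":0,"ay":0,"az":-1,"gripper":8.5},{"x":0,"y":-5.4,"z":3,"ax":0,"ay":0,"az":-1,"gripper":8.5},{"x":0,"y":-6,"z":0,"ax":0,"ay":0,"az":-1,"gripper":8.5},{"x":0,"y":-6,"z":0,"ax":0,"ay":0,"az":-0.5,"gripper":8.5},{"x":0,"y":-6,"z":0,"ax":0,"ay":0,"az":0,"gripper":8.5}]'
python3 -m pendant '[{"x":0,"y":-5,"z":0,"ax":0,"ay":0,"az":0,"gripper":8.5},{"x":0,"y":-5,"z":0,"ax":0,"ay":0,"az":0,"gripper":8.5},{"x":0,"y":0,"z":0,"ax":0,"ay":0,"az":0,"gripper":8.5}]'
python3 - <<'E'
from h import *
i=info('wrist');im=arm.grab_frame('wrist');np.save('w5P.npy',i['P']);cv2.imwrite('pics/w5.png',im[:,:,::-1]);print(arm.read_state()['ee_pos'])
E
python3 -m pendant '[{"x":5,"y":0,"z":0,"ax":0,"ay":0,"az":0,"gripper":8.5},{"x":3,"y":0,"z":0,"ax":0,"ay":0,"az":0,"gripper":8.5},{"x":0,"y":0,"z":0,"ax":0,"ay":0,"az":0,"gripper":8.5}]'
python3 - <<'E'
from h import *
i=info('wrist');im=arm.grab_frame('wrist');np.save('w6P.npy',i['P']);cv2.imwrite('pics/w6.png',im[:,:,::-1]);print(arm.read_state()['ee_pos'])
# predict sensor place to crop
o=[]
for n in ('w5','w6'):
    i['P']=np.load(n+'P.npy'); u=proj(i,[.588,-.225,.065]); print(u)
    x=int(np.clip(u[0]-60,0,520));y=int(np.clip(u[1]-70,0,400-180)); print(n,x,y)
    c=cv2.imread(f'pics/{n}.png')[y:y+180,x:x+120]
    c=cv2.resize(c,None,fx=3.3,fy=3.3,interpolation=cv2.INTER_CUBIC)
    c=(255*(c/255.)**1.4).astype('uint8')
    for k in range(0,120,10): cv2.putText(c,str(x+k),(int(k*3.3),8),0,.28,(0,255,255));cv2.line(c,(int(k*3.3),10),(int(k*3.3),14),(0,255,255))
    for k in range(10,180,10): cv2.putText(c,str(y+k),(0,int(k*3.3)+3),0,.28,(0,255,255));cv2.line(c,(20,int(k*3.3)),(25,int(k*3.3)),(0,255,255))
    o.append(c)
cv2.imwrite('pics/bin.png',np.hstack(o))
E
```

```text
t: 2.3
ee_pos: [0.538, -0.1217, 0.262]
ee_rot: [0.077, 0.997, 0.0, 0.0]
contact_force: [1.2, -0.8, 0.6]
finger_gap: 0.996
grip_force: 0.0
t: 2.68
ee_pos: [0.5382, -0.2227, 0.2614]
ee_rot: [0.078, 0.997, -0.0, -0.0]
contact_force: [-0.1, 0.1, 0.4]
finger_gap: 0.996
grip_force: 0.0
[ 0.53843152 -0.22111867  0.26148641]
t: 3.1
ee_pos: [0.6204, -0.2186, 0.2606]
ee_rot: [0.076, 0.997, 0.0, -0.0]
contact_force: [-0.8, -0.0, 0.4]
finger_gap: 0.994
grip_force: 0.0
[ 0.61953835 -0.21901367  0.26104785]
[320.28076823 219.27248478]
w5 260 149
[306.6443343  156.31098736]
w6 246 86
```

View pics/bin.png

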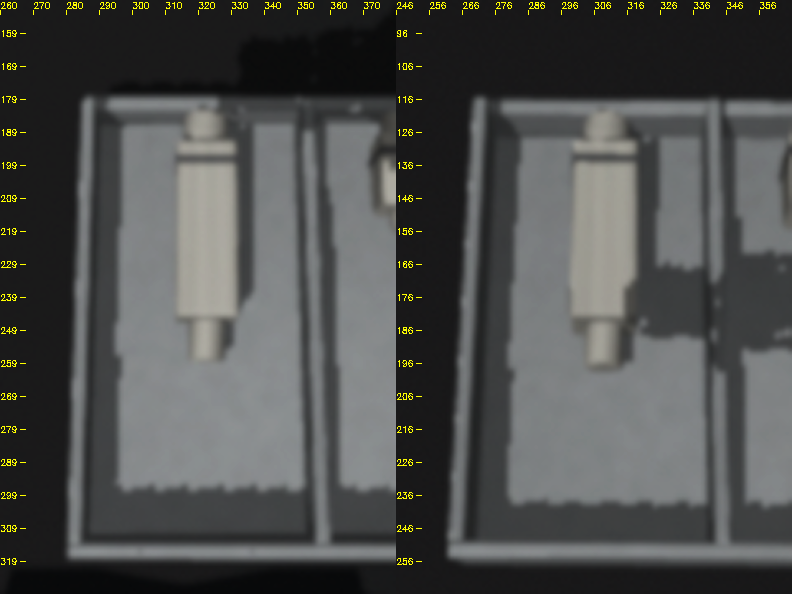

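The long sensor is seen in both views, in the right-hand compartment and roughly mid-width. Its body runs x 314–332, y 192–245 in w5, with the band at y≈196 and tail at the lip.

```bash
python3 - <<'E'
from h import *
c5=info('wrist');c6=dict(c5);c5['P']=np.load('w5P.npy');c6['P']=np.load('w6P.npy')
a=lambda u,v:(260+u/3.3,149+v/3.3)
b=lambda u,v:(246+(u-396)/3.3,86+v/3.3)
def T(n,p,q):
    r,e=tri((c5,a(*p)),(c6,b(*q)));print(n,r.round(4),round(e,4));return r
TL=T('TL',(177,142),(572,141));TR=T('TR',(236,142),(636,141));BL=T('BL',(177,318),(571,319));BR=T('BR',(236,318),(635,319))
T('bandM',(206,157),(604,156))
T('floorL',(119,125),(520,138));T('divfront',(305,122),(712,130))
T('nose end',(205,360),(601,368))
d=(BL+BR-TL-TR)/2;print(np.linalg.norm(d),np.degrees(np.arctan2(d[1],d[0])),np.degrees(np.arcsin(d[2]/np.linalg.norm(d))),np.linalg.norm(TR-TL),np.linalg.norm(BR-BL))
print('centre top',((TL+TR+BL+BR)/4).round(4))
# bin edges
FL=T('wallF',(88,98),(480,98));BLc=T('wallB',(70,552),(450,552));
T('divF',(305,98),(711,98));T('divB',(322,545),(722,545))
e=BLc-FL;print(np.degrees(np.arctan2(e[1],e[0])),np.degrees(np.arcsin(e[2]/np.linalg.norm(e))),np.linalg.norm(e))
E
```

```text
TL [ 0.5547 -0.2289  0.0494] 0.0004
TR [ 0.5583 -0.2054  0.0494] 0.0002
BL [ 0.6157 -0.238   0.0806] 0.0001
BR [ 0.6192 -0.2156  0.0807] 0.0001
bandM [ 0.5619 -0.2181  0.0521] 0.0001
floorL [ 0.5503 -0.2524  0.019 ] 0.0008
divfront [ 0.5588 -0.1753  0.0307] 0.0
nose end [ 0.6357 -0.2303  0.0788] 0.0001
0.06910883685488503 -9.016337953833679 26.837592856642694 0.023695636146923865 0.022736355050900325
centre top [ 0.587 -0.222  0.065]
wallF [ 0.5337 -0.2619  0.0376] 0.0002
wallB [ 0.6783 -0.2863  0.126 ] 0.0002
divF [ 0.5471 -0.175   0.0393] 0.0
divB [ 0.6896 -0.1975  0.1256] 0.0001
-9.566398483704933 31.09476142566046 0.17131630101190395
```

```bash
python3 -m pendant '[{"x":-1.6,"y":0.1,"z":-3.6,"ax":-1.2,"ay":-7.4,"az":0,"gripper":4},{"x":-1.6,"y":0.1,"z":-3.6,"ax":-1.2,"ay":-7.4,"az":0,"gripper":4},{"x":-1.5,"y":0.1,"z":-3.6,"ax":-1.2,"ay":-7.4,"az":0,"gripper":4},{"x":-1.5,"y":0,"z":-3.6,"ax":-1.1,"ay":-7.4,"az":0,"gripper":4},{"x":0,"y":0,"z":0,"ax":0,"ay":0,"az":0,"gripper":4}]'
python3 - <<'E'
from h import *
s=arm.read_state();print(R.from_quat(s['ee_rot']).as_matrix().round(3).tolist(),s['finger_gap'])
i=info('wrist');im=arm.grab_frame('wrist');np.save('w7P.npy',i['P']);cv2.imwrite('pics/w7.png',im[:,:,::-1])
print([proj(i,p).round(1).tolist() for p in ([.5969,-.2236,.0477],[.5565,-.2172,.0494],[.6175,-.2268,.0807])])
E
```

```text
t: 3.78
ee_pos: [0.5793, -0.2193, 0.1636]
ee_rot: [0.077, 0.984, -0.01, 0.163]
contact_force: [0.2, -0.3, 0.2]
finger_gap: 0.468
grip_force: 0.0
[[-0.935, 0.155, 0.319], [0.149, 0.988, -0.046], [-0.322, 0.005, -0.947]] 0.467623873711037
[[313.9, 176.4], [313.8, 135.1], [314.0, 215.2]]
```

View pics/w7.png

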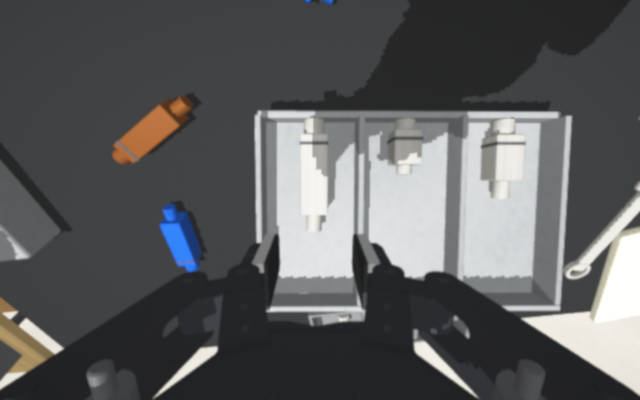

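The view shows the long sensor at x 300–328, y 118–230, between the open fingers (265 and 370). The rows were only partly reached because of joint speed, so I'll do the remaining tilt in smaller steps.

```bash
python3 -m pendant '[{"x":-0.55,"y":0,"z":-1.2,"ax":-0.5,"ay":-2.8,"az":0,"gripper":4},{"x":-0.55,"y":0,"z":-1.2,"ax":-0.5,"ay":-2.8,"az":0,"gripper":4},{"x":-0.55,"y":0,"z":-1.2,"ax":-0.4,"ay":-2.8,"az":0,"gripper":4},{"x":-0.55,"y":0,"z":-1.1,"ax":-0.4,"ay":-2.8,"az":0,"gripper":4},{"x":0,"y":0,"z":0,"ax":0,"ay":0,"az":0,"gripper":4}]'
python3 - <<'E'
from h import *
i=info('wrist');P=[]
s=arm.read_state();print(R.from_quat(s['ee_rot']).as_matrix().round(3).tolist(),s['finger_gap'])
im=arm.grab_frame('wrist');cv2.imwrite('pics/w8.png',im[:,:,::-1])
for _ in range(4): P.append(arm.read_state()['ee_pos']);arm.grab_frame('wrist')
print(np.array(P).round(4))
np.save('w8P.npy',i['P'])
g=cv2.cvtColor(im,cv2.COLOR_RGB2GRAY)
# body edges: columns across body at rows
for p in ([.5565,-.2172,.0494],[.587,-.222,.065],[.6175,-.2268,.0807]):
    u=proj(i,p);r=int(u[1]);print(u.round(1),g[r,int(u[0])-35:int(u[0])+36].tolist())
E
```

```text
t: 4.45
ee_pos: [0.5655, -0.2227, 0.1231]
ee_rot: [0.075, 0.961, -0.02, 0.264]
contact_force: [-0.7, 0.5, -0.8]
finger_gap: 0.464
grip_force: 0.0
[[-0.849, 0.155, 0.505], [0.134, 0.988, -0.078], [-0.511, 0.001, -0.86]] 0.4644458560108685
[[ 0.5663 -0.2231  0.1238]
 [ 0.5668 -0.2233  0.1242]
 [ 0.5669 -0.2233  0.1241]
 [ 0.5667 -0.2232  0.1238]]
[321.8 154.7] [206, 206, 206, 206, 206, 206, 206, 206, 206, 206, 206, 206, 205, 204, 203, 203, 202, 202, 196, 176, 154, 145, 146, 146, 147, 146, 146, 146, 145, 146, 147, 149, 150, 150, 149, 147, 146, 146, 146, 146, 147, 148, 148, 148, 149, 149, 152, 171, 200, 213, 207, 182, 146, 125, 122, 122, 122, 122, 123, 128, 152, 186, 201, 203, 202, 203, 203, 202, 202, 202, 202]
[321.4 200.4] [214, 213, 213, 213, 214, 214, 214, 214, 214, 214, 214, 214, 214, 213, 211, 211, 211, 209, 204, 206, 224, 235, 239, 239, 239, 239, 238, 237, 237, 237, 238, 239, 240, 240, 238, 237, 236, 235, 235, 236, 237, 237, 238, 238, 238, 237, 236, 234, 232, 225, 197, 151, 126, 123, 123, 123, 123, 128, 154, 190, 206, 210, 210, 211, 212, 212, 212, 212, 213, 213, 214]
[321.1 241.5] [217, 217, 217, 217, 217, 217, 217, 217, 217, 217, 217, 218, 217, 218, 219, 219, 219, 220, 220, 219, 221, 227, 231, 232, 233, 231, 228, 227, 229, 232, 235, 237, 239, 240, 241, 240, 237, 234, 230, 228, 226, 223, 221, 223, 227, 229, 229, 227, 223, 213, 207, 212, 217, 218, 218, 218, 218, 219, 219, 220, 220, 221, 221, 221, 219, 200, 149, 86, 44, 36, 34]
```

```bash
python3 -m pendant '[{"x":-1.05,"y":0.6,"z":-0.65,"ax":0,"ay":0,"az":0,"gripper":4},{"x":1.4,"y":-0.2,"z":-2.35,"ax":0,"ay":0,"az":0,"gripper":4},{"x":1.4,"y":-0.2,"z":-2.35,"ax":0,"ay":0,"az":0,"gripper":4},{"x":0,"y":0,"z":0,"ax":0,"ay":0,"az":0,"gripper":4}]'
python3 - <<'E'
from h import *
P=[]
for _ in range(3): P.append(arm.read_state()['ee_pos']);im=arm.grab_frame('wrist')
p=np.mean(P,0);print(p.round(4),((np.array([.5971,-.2236,.0478])-p)*100).round(2),arm.read_state()['contact_force'])
cv2.imwrite('pics/w9.png',im[:,:,::-1])
E
```

```text
t: 5.2
ee_pos: [0.5813, -0.2199, 0.0663]
ee_rot: [0.075, 0.962, -0.019, 0.263]
contact_force: [-1.0, 0.2, 0.2]
finger_gap: 0.468
grip_force: 0.0
[ 0.5816 -0.2202  0.0674] [ 1.55 -0.34 -1.96] [ 0.83050384 -0.37545036  0.41466269]
```

View pics/w9.png

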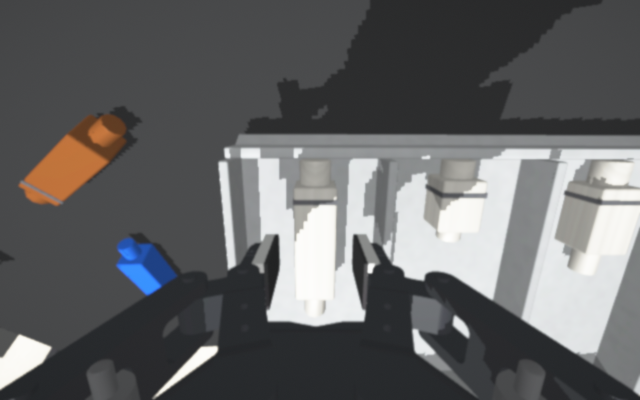

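The sensor (x 295–335) is centred between the fingers (278 and 354). I'll descend and close.

```bash
python3 -m pendant '[{"x":0.8,"y":-0.2,"z":-1.0,"ax":0,"ay":0,"az":0,"gripper":4},{"x":0.6,"y":-0.15,"z":-0.75,"ax":0,"ay":0,"az":0,"gripper":4},{"x":0.1,"y":0,"z":-0.15,"ax":0,"ay":0,"az":0,"gripper":4},{"x":0,"y":0,"z":0,"ax":0,"ay":0,"az":0,"gripper":4}]'
python3 -m pendant '[{"x":0,"y":0,"z":0,"ax":0,"ay":0,"az":0,"gripper":2},{"x":0,"y":0,"z":0,"ax":0,"ay":0,"az":0,"gripper":1.5},{"x":0,"y":0,"z":0,"ax":0,"ay":0,"az":0,"gripper":1.5},{"x":0,"y":0,"z":0,"ax":0,"ay":0,"az":0,"gripper":1.5}]'
```

```text
t: 5.85
ee_pos: [0.5974, -0.2242, 0.0491]
ee_rot: [0.075, 0.961, -0.02, 0.264]
contact_force: [0.7, 0.6, 0.1]
finger_gap: 0.465
grip_force: 0.0
t: 6.35
ee_pos: [0.5973, -0.2242, 0.0497]
ee_rot: [0.075, 0.961, -0.02, 0.264]
contact_force: [-6.1, 1.7, 6.3]
finger_gap: 0.269
grip_force: 59.5
```

```bash
python3 -m pendant '[{"x":-0.5,"y":0.1,"z":0.9,"ax":0,"ay":0,"az":0,"gripper":1.5},{"x":-1.5,"y":0.2,"z":2.6,"ax":0,"ay":0,"az":0,"gripper":1.5},{"x":-1.5,"y":0.2,"z":2.6,"ax":0,"ay":0,"az":0,"gripper":1.5},{"x":-1,"y":0.2,"z":3,"ax":0,"ay":0,"az":0,"gripper":1.5},{"x":0,"y":0,"z":3,"ax":0,"ay":0,"az":0,"gripper":1.5}]'
python3 - <<'E'
from h import *
P=[]
for _ in range(3): P.append(arm.read_state()['ee_pos']);im=arm.grab_frame('wrist')
s=arm.read_state();print(np.mean(P,0).round(4),s['contact_force'],s['grip_force'],s['finger_gap'])
i=info('wrist');g=cv2.cvtColor(im,cv2.COLOR_RGB2GRAY);cv2.imwrite('pics/w10.png',im[:,:,::-1])
T=np.linalg.inv(np.array(arm.camera_info('wrist')['T_tool_cam']))
c=dict(i);c['P']=np.array(arm.camera_info('wrist')['T_tool_cam'])
# tail end at tool x=+49, z=-8 ; tail radius 9; body top front edge x=+35,z=-20
for n,p in (('tail',(.049,0,-.008)),('tailtop',(.049,0,-.017)),('bodyedge',(.035,0,-.020)),('band',(.027,0,-.020)),('nose',(-.051,0,-.008))): print(n,proj(c,p).round(1))
print(g[100:290:2,315].tolist())
E
```

```text
t: 6.98
ee_pos: [0.5513, -0.217, 0.1717]
ee_rot: [0.075, 0.961, -0.02, 0.264]
contact_force: [1.0, -0.4, -1.6]
finger_gap: 0.269
grip_force: 59.7
[ 0.5529 -0.2176  0.1744] [ 0.59542294  0.08449267 -2.38595807] 59.85569715499878 0.2659441279571394
tail [316.5 161.6]
tailtop [316.6 164. ]
bodyedge [316.6 195.7]
band [316.6 212.5]
nose [316.3 335.5]
[103, 120, 173, 208, 210, 189, 173, 197, 199, 199, 200, 200, 201, 200, 199, 201, 203, 202, 200, 201, 201, 200, 199, 199, 199, 201, 201, 174, 114, 124, 144, 143, 141, 139, 140, 140, 139, 137, 137, 138, 140, 141, 141, 139, 125, 125, 138, 141, 142, 142, 141, 139, 109, 70, 69, 97, 137, 142, 142, 142, 141, 142, 141, 141, 142, 141, 142, 141, 141, 142, 142, 142, 141, 143, 179, 219, 222, 231, 234, 234, 234, 234, 234, 234, 234, 234, 234, 234, 234, 234, 234, 234, 234, 234, 234]
```

The grasp holds. The sensor sits about 3 mm further tail-ward than planned (tail at row 155, band at row 207). Next I carry it to the cradle, levelling on the way.

```bash
python3 -m pendant '[{"x":-0.8,"y":3.5,"z":0,"ax":0.5,"ay":3.3,"az":0,"gripper":1.5},{"x":-0.8,"y":4.2,"z":0,"ax":0.5,"ay":3.3,"az":0,"gripper":1.5},{"x":-0.8,"y":4.2,"z":0,"ax":0.5,"ay":3.3,"az":0,"gripper":1.5},{"x":-0.7,"y":4.2,"z":0,"ax":0.5,"ay":3.3,"az":0,"gripper":1.5},{"x":-0.7,"y":4.2,"z":0,"ax":0.5,"ay":3.3,"az":0,"gripper":1.5}]'
python3 -m pendant '[{"x":-0.7,"y":4.2,"z":0,"ax":0.5,"ay":3.3,"az":0,"gripper":1.5},{"x":-0.7,"y":4.2,"z":0,"ax":0.5,"ay":3.3,"az":0,"gripper":1.5},{"x":-0.6,"y":4.2,"z":0,"ax":0.5,"ay":3.3,"az":0,"gripper":1.5},{"x":-0.5,"y":4.2,"z":0,"ax":0.5,"ay":3.2,"az":0,"gripper":1.5},{"x":0,"y":0,"z":0,"ax":0,"ay":0,"az":0,"gripper":1.5}]'
cat > st.py <<'E'
from h import *
P=[];F=[];Q=[]
for _ in range(5):
    s=arm.read_state();P.append(s['ee_pos']);F.append(s['contact_force']);Q.append(s['ee_rot']);im=arm.grab_frame('wrist')
p=np.mean(P,0);M=R.from_quat(np.mean(Q,0)).as_matrix()
ex=np.array([.9963,-.0854,0]);ey=np.array([.0854,.9963,0])
d=p-[.4535,.1665,0]
print('t',s['t'],'p',p.round(4),'cradle mm',(d@ex*1e3).round(1),(d@ey*1e3).round(1),(p[2]*1e3).round(1),'F cr',np.round([np.mean(F,0)@ex,np.mean(F,0)@ey,np.mean(F,0)[2]],2),'std',np.std(F,0).round(2),'grip',round(s['grip_force'],1),round(s['finger_gap'],3))
print('toolx',M[:,0].round(3),'yaw',np.degrees(np.arctan2(-M[1,0],-M[0,0])).round(2),'pitch',np.degrees(np.arcsin(-M[2,0])).round(2),'tooly z',M[2,1].round(3))
E
python3 st.py
```

```text
t: 7.75
ee_pos: [0.5134, -0.013, 0.1692]
ee_rot: [0.077, 0.99, -0.01, 0.12]
contact_force: [1.1, -0.9, -1.3]
finger_gap: 0.267
grip_force: 59.8
t: 8.38
ee_pos: [0.489, 0.1558, 0.1686]
ee_rot: [0.076, 0.997, -0.001, 0.005]
contact_force: [-1.4, 0.3, -3.2]
finger_gap: 0.264
grip_force: 59.9
t 8.575 p [0.489  0.154  0.1692] cradle mm 36.5 -9.4 169.2 F cr [-0.28  0.   -1.97] std [0.7  0.39 0.64] grip 59.9 0.266
toolx [-0.988  0.154 -0.012] yaw -8.86 pitch 0.69 tooly z -0.002
```

```bash
python3 -m pendant '[{"x":0.1,"y":0.95,"z":0,"ax":0,"ay":0,"az":4,"gripper":1.5},{"x":0,"y":0,"z":-3.5,"ax":0,"ay":0,"az":0,"gripper":1.5},{"x":0,"y":0,"z":-3.5,"ax":0,"ay":0,"az":0,"gripper":1.5},{"x":0,"y":0,"z":-2.5,"ax":0,"ay":0,"az":0,"gripper":1.5},{"x":0,"y":0,"z":0,"ax":0,"ay":0,"az":0,"gripper":1.5}]'
python3 st.py
python3 - <<'E'
from h import *
im=arm.grab_frame('wrist');s=arm.grab_frame('side')[:,:,::-1]
c=im[70:340,170:470,::-1]
c=cv2.resize(c,None,fx=2,fy=2,interpolation=cv2.INTER_CUBIC)
k=cv2.resize(s[150:230,230:340],None,fx=2.2,fy=2.2,interpolation=cv2.INTER_CUBIC)
o=np.zeros((540,800,3),'uint8');o[:,:600]=c;k=k[:,:200];o[:k.shape[0],600:]=k
cv2.imwrite('pics/w11.png',o)
E
```

```text
t: 9.25
ee_pos: [0.4892, 0.1621, 0.0742]
ee_rot: [0.043, 0.999, -0.001, 0.005]
contact_force: [-0.4, -0.5, -1.2]
finger_gap: 0.268
grip_force: 59.8
t 9.45 p [0.4905 0.1628 0.0759] cradle mm 37.2 -0.5 75.9 F cr [ 0.13 -0.19 -1.8 ] std [0.43 0.38 0.39] grip 59.8 0.265
toolx [-0.996  0.086 -0.014] yaw -4.96 pitch 0.79 tooly z -0.001
```

View pics/w11.png

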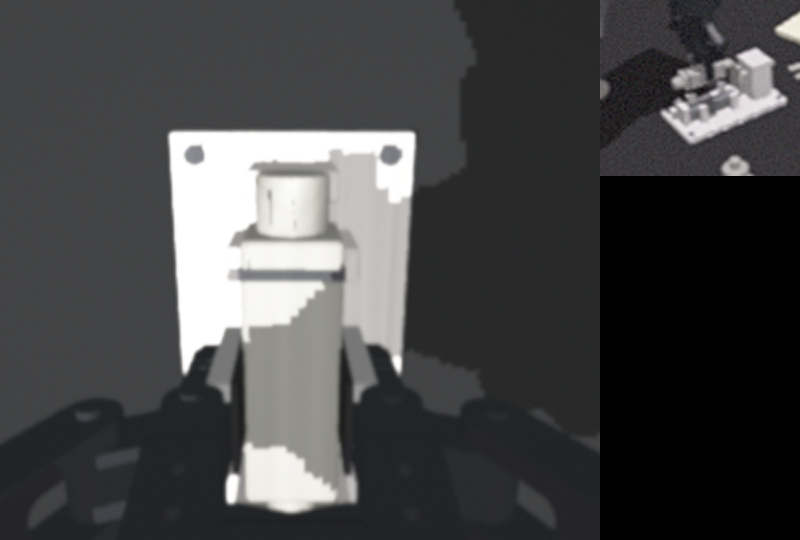

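The picture shows the sensor on the cradle's centre line: sensor at 292, plate centre at 292, tail above the stop. I lower it to press height, then go forward in small steps.

```bash
python3 -m pendant '[{"x":0,"y":0.05,"z":-1.0,"ax":0,"ay":0,"az":0,"gripper":1.5},{"x":0,"y":0,"z":-0.9,"ax":0,"ay":0,"az":0,"gripper":1.5},{"x":0.5,"y":-0.04,"z":0,"ax":0,"ay":0,"az":0,"gripper":1.5},{"x":0,"y":0,"z":0,"ax":0,"ay":0,"az":0,"gripper":1.5}]'; python3 st.py
python3 -m pendant '[{"x":0.3,"y":-0.03,"z":0,"ax":0,"ay":0,"az":0,"gripper":1.5},{"x":0,"y":0,"z":0,"ax":0,"ay":0,"az":0,"gripper":1.5}]'; python3 st.py
python3 -m pendant '[{"x":0.3,"y":-0.03,"z":0,"ax":0,"ay":0,"az":0,"gripper":1.5},{"x":0,"y":0,"z":0,"ax":0,"ay":0,"az":0,"gripper":1.5}]'; python3 st.py
```

```text
t: 10.1
ee_pos: [0.4959, 0.1633, 0.0564]
ee_rot: [0.043, 0.999, -0.001, 0.007]
contact_force: [-0.6, 0.0, -2.1]
finger_gap: 0.269
grip_force: 59.9
t 10.3 p [0.4957 0.1634 0.0565] cradle mm 42.3 0.5 56.5 F cr [-0.36 -0.23 -1.87] std [0.18 0.32 0.68] grip 59.9 0.265
toolx [-0.996  0.086 -0.014] yaw -4.93 pitch 0.79 tooly z -0.001
t: 10.6
ee_pos: [0.4985, 0.1631, 0.0564]
ee_rot: [0.043, 0.999, -0.001, 0.007]
contact_force: [-2.3, -0.3, -0.6]
finger_gap: 0.269
grip_force: 60.1
t 10.8 p [0.4984 0.1631 0.0564] cradle mm 45.0 0.4 56.4 F cr [-2.63 -0.05 -0.61] std [0.39 0.56 0.29] grip 60.1 0.271
toolx [-0.996  0.086 -0.013] yaw -4.92 pitch 0.76 tooly z -0.001
t: 11.1
ee_pos: [0.5015, 0.1627, 0.0564]
ee_rot: [0.043, 0.999, -0.001, 0.007]
contact_force: [-3.9, 1.5, -0.1]
finger_gap: 0.266
grip_force: 60.1
t 11.3 p [0.5014 0.1628 0.0564] cradle mm 48.1 0.4 56.4 F cr [-3.58  0.9  -0.17] std [0.42 0.33 0.58] grip 60.1 0.264
toolx [-0.996  0.086 -0.013] yaw -4.92 pitch 0.77 tooly z -0.001
```

Contact came at tool x ≈ 45 mm with about 2.5 N, which matches the spring. I push about 6.5 mm more.

```bash
python3 -m pendant '[{"x":0.25,"y":-0.02,"z":0,"ax":0,"ay":0,"az":0,"gripper":1.5},{"x":0.25,"y":-0.02,"z":0,"ax":0,"ay":0,"az":0,"gripper":1.5},{"x":0,"y":0,"z":0,"ax":0,"ay":0,"az":0,"gripper":1.5}]'; python3 st.py
python3 -m pendant '[{"x":0.15,"y":-0.03,"z":0,"ax":0,"ay":0,"az":0,"gripper":1.5},{"x":0,"y":0,"z":-0.4,"ax":0,"ay":0,"az":0,"gripper":1.5},{"x":0,"y":0,"z":-0.4,"ax":0,"ay":0,"az":0,"gripper":1.5},{"x":0,"y":0,"z":0,"ax":0,"ay":0,"az":0,"gripper":1.5}]'; python3 st.py
```

```text
t: 11.72
ee_pos: [0.5065, 0.1623, 0.0564]
ee_rot: [0.043, 0.999, -0.001, 0.007]
contact_force: [-6.6, 1.4, 1.5]
finger_gap: 0.268
grip_force: 60.2
t 11.925 p [0.5064 0.1623 0.0564] cradle mm 53.1 0.4 56.4 F cr [-5.86  1.03  0.59] std [0.65 0.61 0.52] grip 60.2 0.266
toolx [-0.996  0.086 -0.013] yaw -4.92 pitch 0.76 tooly z -0.001
t: 12.48
ee_pos: [0.5076, 0.1619, 0.0481]
ee_rot: [0.043, 0.999, -0.001, 0.006]
contact_force: [-6.1, 1.4, -2.3]
finger_gap: 0.265
grip_force: 60.2
t 12.675 p [0.5075 0.1619 0.0481] cradle mm 54.2 0.1 48.1 F cr [-6.19  0.78 -1.83] std [0.28 0.32 0.31] grip 60.1 0.265
toolx [-0.996  0.086 -0.013] yaw -4.92 pitch 0.72 tooly z -0.001
```

```bash
python3 -m pendant '[{"x":0.05,"y":0,"z":-0.25,"ax":0,"ay":0,"az":0,"gripper":1.5},{"x":0,"y":0,"z":-0.25,"ax":0,"ay":0,"az":0,"gripper":1.5},{"x":0,"y":0,"z":0,"ax":0,"ay":0,"az":0,"gripper":1.5}]'; python3 st.py
python3 -m pendant '[{"x":0,"y":0,"z":-0.2,"ax":0,"ay":0,"az":0,"gripper":1.5},{"x":0,"y":0,"z":-0.2,"ax":0,"ay":0,"az":0,"gripper":1.5},{"x":0,"y":0,"z":-0.1,"ax":0,"ay":0,"az":0,"gripper":1.5},{"x":0,"y":0,"z":0,"ax":0,"ay":0,"az":0,"gripper":1.5}]'; python3 st.py
```

```text
t: 13.1
ee_pos: [0.5082, 0.162, 0.0432]
ee_rot: [0.043, 0.999, -0.001, 0.006]
contact_force: [-6.2, 1.0, 0.8]
finger_gap: 0.264
grip_force: 60.3
t 13.3 p [0.5082 0.1619 0.0432] cradle mm 54.8 0.1 43.2 F cr [-6.06  0.58  0.06] std [0.45 0.46 0.42] grip 60.3 0.269
toolx [-0.996  0.086 -0.013] yaw -4.92 pitch 0.73 tooly z -0.001
t: 13.85
ee_pos: [0.5082, 0.1619, 0.0383]
ee_rot: [0.043, 0.999, -0.001, 0.006]
contact_force: [-5.7, 0.8, 2.0]
finger_gap: 0.267
grip_force: 60.4
t 14.05 p [0.5082 0.1619 0.0383] cradle mm 54.9 0.1 38.3 F cr [-6.78 -0.11  1.18] std [0.56 0.69 0.54] grip 60.4 0.268
toolx [-0.996  0.086 -0.013] yaw -4.92 pitch 0.74 tooly z -0.001
```

```bash
python3 -m pendant '[{"x":0,"y":0,"z":-0.15,"ax":0,"ay":0,"az":0,"gripper":1.5},{"x":0,"y":0,"z":0,"ax":0,"ay":0,"az":0,"gripper":1.5}]'; python3 st.py
python3 -m pendant '[{"x":0,"y":0,"z":-0.1,"ax":0,"ay":0,"az":0,"gripper":1.5},{"x":0,"y":0,"z":0,"ax":0,"ay":0,"az":0,"gripper":1.5}]'; python3 st.py
```

```text
t: 14.35
ee_pos: [0.5083, 0.162, 0.0368]
ee_rot: [0.043, 0.999, -0.001, 0.006]
contact_force: [-5.3, 1.3, 2.4]
finger_gap: 0.267
grip_force: 60.4
t 14.55 p [0.5082 0.162  0.0368] cradle mm 54.9 0.1 36.8 F cr [-6.55  0.56  1.54] std [0.76 0.38 0.57] grip 60.4 0.262
toolx [-0.996  0.086 -0.013] yaw -4.92 pitch 0.75 tooly z -0.001
t: 14.85
ee_pos: [0.5083, 0.162, 0.0359]
ee_rot: [0.043, 0.999, -0.001, 0.007]
contact_force: [-5.8, 0.7, 2.0]
finger_gap: 0.261
grip_force: 60.4
t 15.05 p [0.5083 0.162  0.0359] cradle mm 55.0 0.2 35.9 F cr [-5.97 -0.27  1.72] std [0.23 0.52 0.49] grip 60.4 0.262
toolx [-0.996  0.086 -0.013] yaw -4.92 pitch 0.75 tooly z -0.001
```

```bash
python3 -m pendant '[{"x":0,"y":0,"z":-0.1,"ax":0,"ay":0,"az":0,"gripper":1.5},{"x":0,"y":0,"z":0,"ax":0,"ay":0,"az":0,"gripper":1.5}]' | grep force; python3 st.py
python3 -m pendant '[{"x":0,"y":0,"z":-0.1,"ax":0,"ay":0,"az":0,"gripper":1.5},{"x":0,"y":0,"z":0,"ax":0,"ay":0,"az":0,"gripper":1.5}]' | grep force; python3 st.py
```

```text
contact_force: [-7.0, 1.5, 2.0]
grip_force: 60.4
t 15.55 p [0.5083 0.1619 0.0349] cradle mm 55.0 0.1 34.9 F cr [-6.61  0.71  1.47] std [0.36 0.3  0.34] grip 60.4 0.264
toolx [-0.996  0.086 -0.013] yaw -4.92 pitch 0.75 tooly z -0.001
contact_force: [-6.2, 1.0, 1.6]
grip_force: 60.6
t 16.05 p [0.5083 0.162  0.0339] cradle mm 55.0 0.2 33.9 F cr [-5.6   0.36  1.31] std [0.45 0.54 0.61] grip 60.6 0.27
toolx [-0.996  0.086 -0.013] yaw -4.92 pitch 0.76 tooly z -0.001
```

```bash
python3 -m pendant '[{"x":0,"y":0,"z":-0.08,"ax":0,"ay":0,"az":0,"gripper":1.5},{"x":0,"y":0,"z":0,"ax":0,"ay":0,"az":0,"gripper":1.5}]' | grep force; python3 st.py
python3 -m pendant '[{"x":0,"y":0,"z":-0.08,"ax":0,"ay":0,"az":0,"gripper":1.5},{"x":0,"y":0,"z":0,"ax":0,"ay":0,"az":0,"gripper":1.5}]' | grep force; python3 st.py
```

```text
contact_force: [-10.6, -2.0, 15.4]
grip_force: 62.2
t 16.55 p [0.5084 0.162  0.0338] cradle mm 55.1 0.2 33.8 F cr [-10.41  -1.98  14.95] std [0.16 0.49 0.39] grip 62.2 0.264
toolx [-0.996  0.086 -0.014] yaw -4.92 pitch 0.78 tooly z -0.001
contact_force: [-16.2, -3.7, 30.9]
grip_force: 64.3
t 17.05 p [0.5084 0.162  0.0337] cradle mm 55.1 0.2 33.7 F cr [-16.05  -4.3   30.5 ] std [0.65 0.52 0.4 ] grip 64.3 0.267
toolx [-0.996  0.086 -0.014] yaw -4.92 pitch 0.81 tooly z -0.001
```

The sensor is on the bed. I take off the surplus push, ease back about 2.5 mm towards the stop, then open.

```bash
python3 -m pendant '[{"x":0,"y":0,"z":0.15,"ax":0,"ay":0,"az":0,"gripper":1.5},{"x":-0.1,"y":0.01,"z":0,"ax":0,"ay":0,"az":0,"gripper":1.5},{"x":-0.1,"y":0.01,"z":0,"ax":0,"ay":0,"az":0,"gripper":1.5},{"x":0,"y":0,"z":0,"ax":0,"ay":0,"az":0,"gripper":1.5}]' | grep force; python3 st.py
python3 -m pendant '[{"x":0,"y":0,"z":0,"ax":0,"ay":0,"az":0,"gripper":4},{"x":0,"y":0,"z":0,"ax":0,"ay":0,"az":0,"gripper":4},{"x":0,"y":0,"z":0,"ax":0,"ay":0,"az":0,"gripper":4},{"x":0,"y":0,"z":0,"ax":0,"ay":0,"az":0,"gripper":4}]'; python3 st.py
```

```text
contact_force: [-4.6, -0.1, 0.7]
grip_force: 60.3
t 17.8 p [0.5064 0.1621 0.0338] cradle mm 53.1 0.2 33.8 F cr [-5.   -0.77  0.85] std [0.45 0.24 0.12] grip 60.3 0.267
toolx [-0.996  0.086 -0.013] yaw -4.92 pitch 0.77 tooly z -0.001
t: 18.35
ee_pos: [0.5066, 0.1623, 0.0339]
ee_rot: [0.043, 0.999, -0.001, 0.007]
contact_force: [-0.5, -0.3, 1.0]
finger_gap: 0.467
grip_force: 0.0
t 18.55 p [0.5066 0.1623 0.0339] cradle mm 53.2 0.3 33.9 F cr [-0.32 -0.    0.31] std [0.16 0.56 0.5 ] grip 0.0 0.464
toolx [-0.996  0.086 -0.014] yaw -4.92 pitch 0.79 tooly z -0.001
```

```bash
python3 -m pendant '[{"x":0,"y":0,"z":1,"ax":0,"ay":0,"az":0,"gripper":4},{"x":0,"y":0,"z":2.5,"ax":0,"ay":0,"az":0,"gripper":4},{"x":0,"y":0,"z":4,"ax":0,"ay":0,"az":0,"gripper":4},{"x":0,"y":0,"z":4,"ax":0,"ay":0,"az":0,"gripper":4},{"x":0,"y":0,"z":4,"ax":0,"ay":0,"az":0,"gripper":5}]'
python3 -m pendant '[{"x":0,"y":0,"z":0,"ax":0,"ay":0,"az":0,"gripper":8},{"x":0,"y":0,"z":0,"ax":0,"ay":0,"az":0,"gripper":8},{"x":0,"y":0,"z":0,"ax":0,"ay":0,"az":0,"gripper":8}]' | grep t:
python3 st.py
python3 - <<'E'
from h import *
i=info('wrist');im=arm.grab_frame('wrist');g=cv2.cvtColor(im,cv2.COLOR_RGB2GRAY);cv2.imwrite('pics/w12.png',im[:,:,::-1])
ex=np.array([.9963,-.0854,0]);ey=np.array([.0854,.9963,0]);o=np.array([.4535,.1665,0])
W=lambda x,y,z:o+x/1e3*ex+y/1e3*ey+np.array([0,0,z/1e3])
for n,p in (('stop in',(0,0,44)),('tailtop',(0,0,51)),('bodystart',(14,0,54)),('band',(22,0,54)),('bodyend',(84,0,54)),('nosetop',(100,0,49))): print(n,proj(i,W(*p)).round(1))
for a in (14,22,84):
  u=proj(i,W(a,0,54));print(a,u.round(1),[int(v) for v in g[int(u[1])-12:int(u[1])+13,int(u[0])]])
for a in (30,75):
  u=proj(i,W(a,0,54)).round().astype(int);print(a,u,'edges',proj(i,W(a,-12,54)).round(1)[0],proj(i,W(a,12,54)).round(1)[0],g[u[1],u[0]-22:u[0]+23].tolist())
E
```

```text
t: 19.23
ee_pos: [0.5063, 0.1622, 0.191]
ee_rot: [0.043, 0.999, -0.001, 0.007]
contact_force: [0.2, -0.0, 0.7]
finger_gap: 0.587
grip_force: 0.0
t: 19.6
ee_rot: [0.043, 0.999, -0.001, 0.006]
t 19.8 p [0.506  0.1621 0.1881] cradle mm 52.7 0.1 188.1 F cr [ 0.15  0.17 -0.47] std [0.72 0.44 0.46] grip 0.0 0.935
toolx [-0.996  0.086 -0.012] yaw -4.92 pitch 0.71 tooly z -0.002
stop in [316.1 137.6]
tailtop [316.1 138. ]
bodystart [316.1 152.7]
band [316.1 160.8]
bodyend [316.1 219.7]
nosetop [316.1 232.1]
14 [316.1 152.7] [251, 251, 251, 250, 249, 247, 244, 240, 232, 228, 227, 226, 223, 226, 241, 248, 250, 250, 247, 230, 177, 154, 194, 234, 247]
22 [316.1 160.8] [232, 228, 227, 226, 223, 226, 241, 248, 250, 250, 247, 230, 177, 154, 194, 234, 247, 249, 250, 250, 250, 250, 249, 249, 249]
84 [316.1 219.7] [246, 246, 246, 246, 246, 246, 246, 245, 245, 245, 244, 243, 243, 245, 246, 246, 246, 245, 244, 243, 243, 242, 239, 229, 198]
30 [316 169] edges 304.1 328.1 [255, 255, 255, 255, 255, 255, 255, 255, 255, 255, 252, 249, 250, 251, 251, 250, 250, 250, 251, 251, 251, 250, 250, 249, 249, 249, 249, 250, 249, 249, 247, 246, 240, 223, 200, 194, 197, 199, 200, 199, 199, 202, 212, 241, 254]
75 [316 212] edges 304.6 327.5 [255, 255, 255, 255, 255, 255, 255, 254, 253, 251, 248, 245, 244, 244, 244, 244, 244, 245, 246, 247, 247, 246, 246, 245, 245, 245, 246, 246, 246, 245, 243, 239, 226, 201, 193, 217, 247, 254, 255, 255, 255, 254, 254, 254, 255]
```

The released sensor matches the seated position: band at row 161 against 160.8 predicted, sides centred. The hand is clear of it, so I hand in.

```bash
python3 -c "
from station import arm
print(arm.finish_job())"
```

```text
the job is handed in; nothing more can be done
None
```

The long sensor is lying in the cradle with its tail inside the end stop and its nose on the plunger, and I handed the job in at about 20 s; the hand-in gave no verdict, but my last wrist-camera measurement put it in the seated position to within about a millimetre, with the hand clear.

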